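# Spread the heaped nougat in its tin tier and hold it out to the guest

## Task

The nougat lies heaped in the middle of the tin's upper tier: spread it out where the tin stands, so that no piece rests on another and each third of the tier's length has at least two pieces. Then lift the upper tier off with its nougat and offer it to the guest: hold it level and still, centred over the guest's small plate, long side parallel to the long side of the mat, its underside about 15 cm above the wooden platform, the layer still spread. Finish while holding it there; spill no nougat, and leave the lower tier, pot, incense box, spoon and guest's cup where they stand.

Things in the scene. Friction and masses are not known exactly. Their poses are not given: they have to be found in the camera images.
- upper_tier: upper tier of a slim aluminium tin: loose open box 170 x 66 mm outside, 164 x 60 inside, 33 mm high with a 3 mm foot that sits inside the lower tier's rim and lifts straight out; 130 to 210 g. Origin at its centre: foot underside 16.5 mm below, lower edge of the outer walls 13.5 below, inner floor 10.5 below, rim 16.5 above. x along its length, z up. Grip it across its width, above the lower tier
- lower_tier: lower tier of the tin, an empty open box 166 x 62 mm outside (2 mm narrower all round than the upper one), 34 mm high, 0.4 kg, loose on the tray; origin at the centre of its underside, x along its length. Stays where it is
- nougat1: a layered cream-and-brown nougat piece, dusted with starch so that it slides easily on the others, a rounded block 22 x 22 x 18 mm (12 g), origin at its centre, z normal to its square face; starts in the bottom layer of the heap (two by two on the tier's floor, centres about 14 mm either side of its middle in x and y)
- nougat2: a layered cream-and-brown nougat piece, dusted with starch so that it slides easily on the others, a rounded block 22 x 22 x 18 mm (12 g), origin at its centre, z normal to its square face; starts in the bottom layer of the heap (two by two on the tier's floor, centres about 14 mm either side of its middle in x and y)
- nougat3: a layered cream-and-brown nougat piece, dusted with starch so that it slides easily on the others, a rounded block 22 x 22 x 18 mm (12 g), origin at its centre, z normal to its square face; starts in the bottom layer of the heap (two by two on the tier's floor, centres about 14 mm either side of its middle in x and y)
- nougat4: a layered cream-and-brown nougat piece, dusted with starch so that it slides easily on the others, a rounded block 22 x 22 x 18 mm (12 g), origin at its centre, z normal to its square face; starts in the bottom layer of the heap (two by two on the tier's floor, centres about 14 mm either side of its middle in x and y)
- nougat5: a layered cream-and-brown nougat piece, dusted with starch so that it slides easily on the others, a rounded block 22 x 22 x 18 mm (12 g), origin at its centre, z normal to its square face; starts on top of the bottom four (two by two, centres about 14 mm either side of the tier's middle in x and y)
- nougat6: a layered cream-and-brown nougat piece, dusted with starch so that it slides easily on the others, a rounded block 22 x 22 x 18 mm (12 g), origin at its centre, z normal to its square face; starts on top of the bottom four (two by two, centres about 14 mm either side of the tier's middle in x and y)
- nougat7: a layered cream-and-brown nougat piece, dusted with starch so that it slides easily on the others, a rounded block 22 x 22 x 18 mm (12 g), origin at its centre, z normal to its square face; starts on top of the bottom four (two by two, centres about 14 mm either side of the tier's middle in x and y)
- nougat8: a layered cream-and-brown nougat piece, dusted with starch so that it slides easily on the others, a rounded block 22 x 22 x 18 mm (12 g), origin at its centre, z normal to its square face; starts on top of the bottom four (two by two, centres about 14 mm either side of the tier's middle in x and y)
- guest_mat: the guest's thin dark wooden mat, 250 x 150 mm, 3 mm thick, fixed on the platform; origin at the centre of its underside, x along its long side. It carries the plate (fixed to it)
- plate_centre (a point): middle of the guest's small white plate (110 mm across, rim 16 mm above the platform) on the mat, 9 mm above the platform; axes as the mat's
- tray: low copper-coloured tray 420 x 460 mm, fixed, floor 4 mm and rim 14 mm above the platform; origin at the centre of its underside
- cups: row of five small white cups standing mouth-down along the far side of the tray (each 50 mm across and 39 mm high, 62 mm apart along y, fixed); origin under the middle cup
- pot: white teapot with lid, about 100 mm across (140 mm with spout and handle), 87 mm high, loose on the tray; origin at the centre of its underside. Leave alone
- incense_box: black plastic incense box with a dark red sliding lid, 110 x 48 x 34 mm, loose on the tray; origin at the centre of its underside. Leave alone
- spoon: small stainless spoon, 120 mm long, lying on the tray, its bowl to +x, 10 mm high; origin near its middle, on the tray. Leave alone
- guest_cup: the guest's white cup, mouth up, 50 mm across and 38 mm high, loose on the mat beside the plate; origin at the centre of its underside. Leave alone
Things that resemble listed ones, but are neither listed nor needed, are in the scene too. Leave any purple look-alike of the upper_tier alone.

How it is judged (in metres and radians):
On the way:
1. the nougat lies in one layer, at least two pieces in each third of the upper tier's length, while the tier still stands on the lower tier (z of each of nougat1, nougat2, nougat3, nougat4, nougat5, nougat6, nougat7, nougat8 in the frame of upper_tier below 0.004 m and distance between each of nougat1, nougat2, nougat3, nougat4, nougat5, nougat6, nougat7, nougat8 and upper_tier below 0.088 m and ((x of nougat1 in the frame of upper_tier below -0.0273333 m and x of any of nougat2, nougat3, nougat4, nougat5, nougat6, nougat7, nougat8 in the frame of upper_tier below -0.0273333 m) or (x of nougat2 in the frame of upper_tier below -0.0273333 m and x of any of nougat3, nougat4, nougat5, nougat6, nougat7, nougat8 in the frame of upper_tier below -0.0273333 m) or (x of nougat3 in the frame of upper_tier below -0.0273333 m and x of any of nougat4, nougat5, nougat6, nougat7, nougat8 in the frame of upper_tier below -0.0273333 m) or (x of nougat4 in the frame of upper_tier below -0.0273333 m and x of any of nougat5, nougat6, nougat7, nougat8 in the frame of upper_tier below -0.0273333 m) or (x of nougat5 in the frame of upper_tier below -0.0273333 m and x of any of nougat6, nougat7, nougat8 in the frame of upper_tier below -0.0273333 m) or (x of nougat6 in the frame of upper_tier below -0.0273333 m and x of any of nougat7, nougat8 in the frame of upper_tier below -0.0273333 m) or (x of nougat7 in the frame of upper_tier below -0.0273333 m and x of nougat8 in the frame of upper_tier below -0.0273333 m)) and ((x of nougat1 in the frame of upper_tier between -0.0273333 and 0.0273333 m and (x of nougat2 in the frame of upper_tier between -0.0273333 and 0.0273333 m or x of nougat3 in the frame of upper_tier between -0.0273333 and 0.0273333 m or x of nougat4 in the frame of upper_tier between -0.0273333 and 0.0273333 m or x of nougat5 in the frame of upper_tier between -0.0273333 and 0.0273333 m or x of nougat6 in the frame of upper_tier between -0.0273333 and 0.0273333 m or x of nougat7 in the frame of upper_tier between -0.0273333 and 0.0273333 m or x of nougat8 in the frame of upper_tier between -0.0273333 and 0.0273333 m)) or (x of nougat2 in the frame of upper_tier between -0.0273333 and 0.0273333 m and (x of nougat3 in the frame of upper_tier between -0.0273333 and 0.0273333 m or x of nougat4 in the frame of upper_tier between -0.0273333 and 0.0273333 m or x of nougat5 in the frame of upper_tier between -0.0273333 and 0.0273333 m or x of nougat6 in the frame of upper_tier between -0.0273333 and 0.0273333 m or x of nougat7 in the frame of upper_tier between -0.0273333 and 0.0273333 m or x of nougat8 in the frame of upper_tier between -0.0273333 and 0.0273333 m)) or (x of nougat3 in the frame of upper_tier between -0.0273333 and 0.0273333 m and (x of nougat4 in the frame of upper_tier between -0.0273333 and 0.0273333 m or x of nougat5 in the frame of upper_tier between -0.0273333 and 0.0273333 m or x of nougat6 in the frame of upper_tier between -0.0273333 and 0.0273333 m or x of nougat7 in the frame of upper_tier between -0.0273333 and 0.0273333 m or x of nougat8 in the frame of upper_tier between -0.0273333 and 0.0273333 m)) or (x of nougat4 in the frame of upper_tier between -0.0273333 and 0.0273333 m and (x of nougat5 in the frame of upper_tier between -0.0273333 and 0.0273333 m or x of nougat6 in the frame of upper_tier between -0.0273333 and 0.0273333 m or x of nougat7 in the frame of upper_tier between -0.0273333 and 0.0273333 m or x of nougat8 in the frame of upper_tier between -0.0273333 and 0.0273333 m)) or (x of nougat5 in the frame of upper_tier between -0.0273333 and 0.0273333 m and (x of nougat6 in the frame of upper_tier between -0.0273333 and 0.0273333 m or x of nougat7 in the frame of upper_tier between -0.0273333 and 0.0273333 m or x of nougat8 in the frame of upper_tier between -0.0273333 and 0.0273333 m)) or (x of nougat6 in the frame of upper_tier between -0.0273333 and 0.0273333 m and (x of nougat7 in the frame of upper_tier between -0.0273333 and 0.0273333 m or x of nougat8 in the frame of upper_tier between -0.0273333 and 0.0273333 m)) or (x of nougat7 in the frame of upper_tier between -0.0273333 and 0.0273333 m and x of nougat8 in the frame of upper_tier between -0.0273333 and 0.0273333 m)) and ((x of nougat1 in the frame of upper_tier above 0.0273333 m and x of any of nougat2, nougat3, nougat4, nougat5, nougat6, nougat7, nougat8 in the frame of upper_tier above 0.0273333 m) or (x of nougat2 in the frame of upper_tier above 0.0273333 m and x of any of nougat3, nougat4, nougat5, nougat6, nougat7, nougat8 in the frame of upper_tier above 0.0273333 m) or (x of nougat3 in the frame of upper_tier above 0.0273333 m and x of any of nougat4, nougat5, nougat6, nougat7, nougat8 in the frame of upper_tier above 0.0273333 m) or (x of nougat4 in the frame of upper_tier above 0.0273333 m and x of any of nougat5, nougat6, nougat7, nougat8 in the frame of upper_tier above 0.0273333 m) or (x of nougat5 in the frame of upper_tier above 0.0273333 m and x of any of nougat6, nougat7, nougat8 in the frame of upper_tier above 0.0273333 m) or (x of nougat6 in the frame of upper_tier above 0.0273333 m and x of any of nougat7, nougat8 in the frame of upper_tier above 0.0273333 m) or (x of nougat7 in the frame of upper_tier above 0.0273333 m and x of nougat8 in the frame of upper_tier above 0.0273333 m)) and z of upper_tier in the frame of lower_tier below 0.051 m), for 0.2 s.
At the end, for the whole second after the job is handed in: Upper tier held by the fingers, still, within 30 mm of over the plate's middle, underside 120 to 180 mm above the platform, level within 0.12 rad, long side within 0.17 rad of the mat's; all nougat in it, none on another (centres under 14.5 mm above its floor), two or more in each third (horizontal distance between upper_tier and plate_centre below 0.03 m and height (world z) of upper_tier between 0.1365 and 0.1965 m and angle between upper_tier's own z axis and vertical below 0.12 rad and angle between the x axis of upper_tier and the x axis of guest_mat, either way round below 0.17 rad and contact force between upper_tier and the fingers above 1 N and linear speed of upper_tier below 0.02 m/s and z of each of nougat1, nougat2, nougat3, nougat4, nougat5, nougat6, nougat7, nougat8 in the frame of upper_tier below 0.004 m and distance between each of nougat1, nougat2, nougat3, nougat4, nougat5, nougat6, nougat7, nougat8 and upper_tier below 0.088 m and ((x of nougat1 in the frame of upper_tier below -0.0273333 m and x of any of nougat2, nougat3, nougat4, nougat5, nougat6, nougat7, nougat8 in the frame of upper_tier below -0.0273333 m) or (x of nougat2 in the frame of upper_tier below -0.0273333 m and x of any of nougat3, nougat4, nougat5, nougat6, nougat7, nougat8 in the frame of upper_tier below -0.0273333 m) or (x of nougat3 in the frame of upper_tier below -0.0273333 m and x of any of nougat4, nougat5, nougat6, nougat7, nougat8 in the frame of upper_tier below -0.0273333 m) or (x of nougat4 in the frame of upper_tier below -0.0273333 m and x of any of nougat5, nougat6, nougat7, nougat8 in the frame of upper_tier below -0.0273333 m) or (x of nougat5 in the frame of upper_tier below -0.0273333 m and x of any of nougat6, nougat7, nougat8 in the frame of upper_tier below -0.0273333 m) or (x of nougat6 in the frame of upper_tier below -0.0273333 m and x of any of nougat7, nougat8 in the frame of upper_tier below -0.0273333 m) or (x of nougat7 in the frame of upper_tier below -0.0273333 m and x of nougat8 in the frame of upper_tier below -0.0273333 m)) and ((x of nougat1 in the frame of upper_tier between -0.0273333 and 0.0273333 m and (x of nougat2 in the frame of upper_tier between -0.0273333 and 0.0273333 m or x of nougat3 in the frame of upper_tier between -0.0273333 and 0.0273333 m or x of nougat4 in the frame of upper_tier between -0.0273333 and 0.0273333 m or x of nougat5 in the frame of upper_tier between -0.0273333 and 0.0273333 m or x of nougat6 in the frame of upper_tier between -0.0273333 and 0.0273333 m or x of nougat7 in the frame of upper_tier between -0.0273333 and 0.0273333 m or x of nougat8 in the frame of upper_tier between -0.0273333 and 0.0273333 m)) or (x of nougat2 in the frame of upper_tier between -0.0273333 and 0.0273333 m and (x of nougat3 in the frame of upper_tier between -0.0273333 and 0.0273333 m or x of nougat4 in the frame of upper_tier between -0.0273333 and 0.0273333 m or x of nougat5 in the frame of upper_tier between -0.0273333 and 0.0273333 m or x of nougat6 in the frame of upper_tier between -0.0273333 and 0.0273333 m or x of nougat7 in the frame of upper_tier between -0.0273333 and 0.0273333 m or x of nougat8 in the frame of upper_tier between -0.0273333 and 0.0273333 m)) or (x of nougat3 in the frame of upper_tier between -0.0273333 and 0.0273333 m and (x of nougat4 in the frame of upper_tier between -0.0273333 and 0.0273333 m or x of nougat5 in the frame of upper_tier between -0.0273333 and 0.0273333 m or x of nougat6 in the frame of upper_tier between -0.0273333 and 0.0273333 m or x of nougat7 in the frame of upper_tier between -0.0273333 and 0.0273333 m or x of nougat8 in the frame of upper_tier between -0.0273333 and 0.0273333 m)) or (x of nougat4 in the frame of upper_tier between -0.0273333 and 0.0273333 m and (x of nougat5 in the frame of upper_tier between -0.0273333 and 0.0273333 m or x of nougat6 in the frame of upper_tier between -0.0273333 and 0.0273333 m or x of nougat7 in the frame of upper_tier between -0.0273333 and 0.0273333 m or x of nougat8 in the frame of upper_tier between -0.0273333 and 0.0273333 m)) or (x of nougat5 in the frame of upper_tier between -0.0273333 and 0.0273333 m and (x of nougat6 in the frame of upper_tier between -0.0273333 and 0.0273333 m or x of nougat7 in the frame of upper_tier between -0.0273333 and 0.0273333 m or x of nougat8 in the frame of upper_tier between -0.0273333 and 0.0273333 m)) or (x of nougat6 in the frame of upper_tier between -0.0273333 and 0.0273333 m and (x of nougat7 in the frame of upper_tier between -0.0273333 and 0.0273333 m or x of nougat8 in the frame of upper_tier between -0.0273333 and 0.0273333 m)) or (x of nougat7 in the frame of upper_tier between -0.0273333 and 0.0273333 m and x of nougat8 in the frame of upper_tier between -0.0273333 and 0.0273333 m)) and ((x of nougat1 in the frame of upper_tier above 0.0273333 m and x of any of nougat2, nougat3, nougat4, nougat5, nougat6, nougat7, nougat8 in the frame of upper_tier above 0.0273333 m) or (x of nougat2 in the frame of upper_tier above 0.0273333 m and x of any of nougat3, nougat4, nougat5, nougat6, nougat7, nougat8 in the frame of upper_tier above 0.0273333 m) or (x of nougat3 in the frame of upper_tier above 0.0273333 m and x of any of nougat4, nougat5, nougat6, nougat7, nougat8 in the frame of upper_tier above 0.0273333 m) or (x of nougat4 in the frame of upper_tier above 0.0273333 m and x of any of nougat5, nougat6, nougat7, nougat8 in the frame of upper_tier above 0.0273333 m) or (x of nougat5 in the frame of upper_tier above 0.0273333 m and x of any of nougat6, nougat7, nougat8 in the frame of upper_tier above 0.0273333 m) or (x of nougat6 in the frame of upper_tier above 0.0273333 m and x of any of nougat7, nougat8 in the frame of upper_tier above 0.0273333 m) or (x of nougat7 in the frame of upper_tier above 0.0273333 m and x of nougat8 in the frame of upper_tier above 0.0273333 m))); the arm keeps its last pose, push and grip.
It fails at once if a piece of nougat leaves the tier ((x of nougat1 in the frame of upper_tier above 0.087 m or x of nougat1 in the frame of upper_tier below -0.087 m or y of nougat1 in the frame of upper_tier above 0.035 m or y of nougat1 in the frame of upper_tier below -0.035 m) or (x of nougat2 in the frame of upper_tier above 0.087 m or x of nougat2 in the frame of upper_tier below -0.087 m or y of nougat2 in the frame of upper_tier above 0.035 m or y of nougat2 in the frame of upper_tier below -0.035 m) or (x of nougat3 in the frame of upper_tier above 0.087 m or x of nougat3 in the frame of upper_tier below -0.087 m or y of nougat3 in the frame of upper_tier above 0.035 m or y of nougat3 in the frame of upper_tier below -0.035 m) or (x of nougat4 in the frame of upper_tier above 0.087 m or x of nougat4 in the frame of upper_tier below -0.087 m or y of nougat4 in the frame of upper_tier above 0.035 m or y of nougat4 in the frame of upper_tier below -0.035 m) or (x of nougat5 in the frame of upper_tier above 0.087 m or x of nougat5 in the frame of upper_tier below -0.087 m or y of nougat5 in the frame of upper_tier above 0.035 m or y of nougat5 in the frame of upper_tier below -0.035 m) or (x of nougat6 in the frame of upper_tier above 0.087 m or x of nougat6 in the frame of upper_tier below -0.087 m or y of nougat6 in the frame of upper_tier above 0.035 m or y of nougat6 in the frame of upper_tier below -0.035 m) or (x of nougat7 in the frame of upper_tier above 0.087 m or x of nougat7 in the frame of upper_tier below -0.087 m or y of nougat7 in the frame of upper_tier above 0.035 m or y of nougat7 in the frame of upper_tier below -0.035 m) or (x of nougat8 in the frame of upper_tier above 0.087 m or x of nougat8 in the frame of upper_tier below -0.087 m or y of nougat8 in the frame of upper_tier above 0.035 m or y of nougat8 in the frame of upper_tier below -0.035 m)).
It fails at once if the pot or incense box or spoon is pushed away by more than 30 mm or tipped over (distance of any of pot, incense_box, spoon from where it was at the start of the episode above 0.03 m or angle between any of pot, incense_box, spoon's own z axis and vertical above 0.35 rad).
It fails at once if the guest cup is pushed away by more than 30 mm or tipped over (distance of guest_cup from where it was at the start of the episode above 0.03 m or angle between guest_cup's own z axis and vertical above 0.35 rad).
It fails at once if the lower tier is pushed away by more than 30 mm or tipped over (distance of lower_tier from where it was at the start of the episode above 0.03 m or angle between lower_tier's own z axis and vertical above 0.35 rad).
It also fails if it takes over 61 s, if anything falls off the work surface, if the arm or the gripper's body presses on something with over 40 N, if the wrist force passes 120 N, or if a joint passes its speed limit or range.

## Robot

A 6-joint arm with a two-finger parallel gripper is mounted at the origin on the work surface. World frame = base frame: x ahead of the robot, y to its left, z up, the work surface at z = 0. Lengths are in m, angles in degrees, forces in N, time in s.
With the tool pointing down it reaches from about 0.4 to 0.925 m from the base axis. Payload 3.4 kg.
Tool frame: the origin (TCP) lies on the centre line of the jaws, within the pads' length; the fingertips stand bot.finger_overhang ahead of it and the grasp point (between the pads) lies 2 mm behind it (bot.finger_overhang is the distance from the TCP to the fingertips, in m); z points along the fingers, y is the line along which they close (so a half turn about z gives the same grasp; the last joint's range is limited). The gripper opens to 85 mm and grips with 20 to 120 N. Pads are 22 mm wide; open, the fingers measure 114 mm over their backs; the gripper's body (76 mm by 85 mm) begins 54 mm behind the grasp point. The pads swing forward as they close: fully open they stand 13 mm farther back than shut.
Start: joints at [-69.185, 17.578, 86.31, -0, 76.112, -4.211], TCP at [0.243, -0.521, 0.248] pointing down, gripper open.
Joint ranges: [-179.03, 179.03], [-60, 130.46], [8.19, 133.38], [-81.62, 261.62], [5.75, 156.47], [-153.77, 153.77]. Speed limits (degrees/s): [147.25, 147.25, 180, 180, 180, 180].

## Interface

Orientations are given as a 3x3 rotation matrix whose columns are the frame's x, y, z axes.
In Python, from plant import bot, eyes gives the robot as it stands. The module is installed in compiled form; this text tells all that it offers.
- The arm moves only by the tool arm_command, never from a script. Its argument "steps" is one flat list of numbers, 7 for each row, row after row: the turn, a rotation vector about the world's x, y, z in rad, then the shift along the world's x, y, z in mm, then the finger opening in mm, from 0 to 85.4. In form: [wx, wy, wz, dx, dy, dz, hand, wx, wy, wz, dx, dy, dz, hand, ...]. A call has 1 to 20 rows; each row shifts and turns the commanded pose from where the row before left it; what a row does not reach is not made up. A row lasts 1/10 s, in which the tool goes at most 50 mm and 8.59 degrees, less where a joint would pass 70% of its speed; a pose out of reach is approached as far as the arm can. A call is refused whole if a number of a shift passes 50 or a number of a turn 0.15, either way. A call with a gripper value outside its range is refused whole. The fingers move at their own pace and stop on an object; "newtons" is the grip in N (left out, the last holds). Time passes only in rows, so rows that do not move let the fingers close. It gives the time, the measured TCP pose, the force, the opening and the grip force at its end, in the units of the state.
- bot.observe(): the state, without advancing time (a new reading comes with each control period).
- eyes.capture(name): name is "scene" or "top" or "wrist"; returns the picture (400x640x3 uint8, blue, green, red); there is no depth.
- eyes.camera_model(name): a dict with "fx", "fy", "cx", "cy" (pixels), "position" and "attitude" of the camera in the world; the wrist camera has in their place "mount" (4x4, takes a point from camera to tool coordinates, whose origin is the TCP and whose axes are the flange's). Camera axes: x right, y down, z forward; pixel columns grow to the right and rows downward; lengths in m; the calibration is good to about 2 mm. A picture is of the moment at which its call begins: read the wrist's pose just before it. camera_model takes no time and is no camera call.
- bot.close_job(): hands the job in; it is judged then, once.
The state is a dict: "time": time; "joint_positions": joint angles; "qd": joint speeds; "joint_torque": joint torques, N m; "tcp_pos": TCP position; "tcp_rot": TCP orientation; "force": force on the tool from outside, world axes, zero at the start; "moment": the same for the moment, N m; "finger_gap": finger opening in m; "grasp_force": force on a finger pad.
Only numpy, scipy, OpenCV 4.12 (cv2) and the standard library are available. Lean on these libraries where they do the work, as an engineer would, in place of code of your own. Each camera call takes 0.05 s, during which the arm holds its last target. There are 200 camera calls.

## Working session

There is one attempt and no reset: what is moved stays moved. The work goes in short steps, Python scripts to look and compute and a tool call to move; the robot and the scene stay as the last step left them, time stands still between calls to the robot, and variables do not carry over. Pictures are saved under pics/ and viewed, at most 10 in all, crops included, and the job is handed in when it is done.

Besides the shell and the picture viewer there is one more tool, called by a JSON object that holds its "op" and its "data". arm_command: Moves the arm, as the interface text tells. Its arguments: {"type":"object","properties":{"steps":{"type":"array","items":{"type":"number"}},"newtons":{"type":"number"}},"required":["steps"]}

```bash
mkdir -p pics
cat > h.py <<'E'
import numpy as np,cv2
from plant import bot,eyes
def cam(n):
    m=eyes.camera_model(n)
    if 'mount' in m:
        s=bot.observe();T=np.array(m['mount']);R=np.array(s['tcp_rot'])
        return m,R@T[:3,:3],R@T[:3,3]+np.array(s['tcp_pos'])
    return m,np.array(m['attitude']),np.array(m['position'])
def ray(c,u,v,z):
    m,R,p=c
    d=R@np.array([(u-m['cx'])/m['fx'],(v-m['cy'])/m['fy'],1.])
    return p+d*(z-p[2])/d[2]
def proj(c,P):
    m,R,p=c;q=R.T@(np.array(P)-p)
    return m['fx']*q[0]/q[2]+m['cx'],m['fy']*q[1]/q[2]+m['cy']
E
python3 - <<'E'
from h import *
a=eyes.capture('top');b=eyes.capture('scene')
cv2.imwrite('pics/top.png',a);cv2.imwrite('pics/scene.png',b)
for n in('top','scene'):print(eyes.camera_model(n))
s=bot.observe();print({k:s[k] for k in('time','tcp_pos','tcp_rot','force','finger_gap')},bot.finger_overhang)
E
```

```text
{'fx': 442.94278659835794, 'fy': 442.94278659835794, 'cx': 317.6042591531226, 'cy': 196.23288346049634, 'position': array([0.39889387, 0.06442686, 1.08543826]), 'attitude': array([[ 0.00502153, -0.99256264,  0.12163138],
       [-0.99976344, -0.00755721, -0.02039489],
       [ 0.0211624 , -0.12150019, -0.99236579]])}
{'fx': 362.48329167878734, 'fy': 362.48329167878734, 'cx': 318.9507671066007, 'cy': 203.16123999288513, 'position': array([1.0988701 , 0.03902197, 0.6643749 ]), 'attitude': array([[ 1.57471681e-02,  7.16702045e-01, -6.97201697e-01],
       [ 9.99765721e-01, -2.16423497e-02,  3.33278933e-04],
       [-1.48502212e-02, -6.97043606e-01, -7.16874942e-01]])}
{'time': 0.1, 'tcp_pos': array([ 0.24297978, -0.52050844,  0.24750752]), 'tcp_rot': array([[ 9.06135708e-01,  4.22986586e-01, -6.53574163e-04],
       [ 4.22987079e-01, -9.06134222e-01,  1.64385443e-03],
       [ 1.03102460e-04, -1.76600863e-03, -9.99998435e-01]]), 'force': array([-0.39301312, -0.59669288, -0.12111336]), 'finger_gap': 0.08553627604792094} 0.017
```

View pics/top.png

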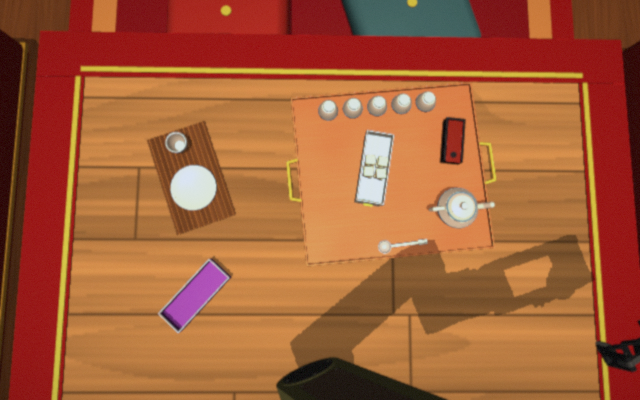

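View pics/scene.png

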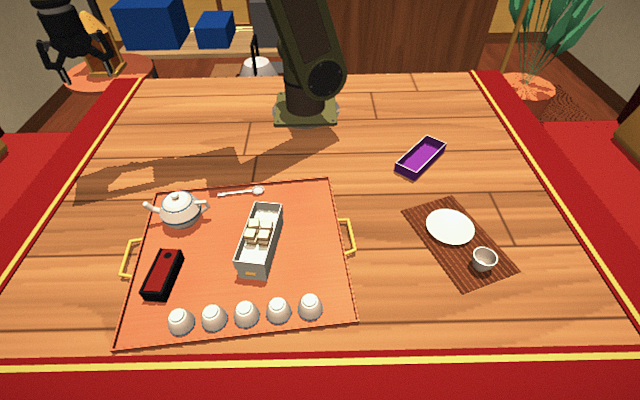

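The tier with the nougat is at about (374,168) in the top view, on the tray. The box at (195,295) is the purple look-alike, so it stays alone. The plate is at (193,188) on the mat, with the guest cup at (176,143). Next I measure these and confirm the tier in a crop.

Run:
```python
from h import *
a=cv2.imread('pics/top.png');c=cam('top')
hsv=cv2.cvtColor(a,cv2.COLOR_BGR2HSV)
def big(m,x0,y0,x1,y1):
    k=np.zeros_like(m);k[y0:y1,x0:x1]=m[y0:y1,x0:x1]
    cs,_=cv2.findContours(k,cv2.RETR_EXTERNAL,cv2.CHAIN_APPROX_NONE);return max(cs,key=cv2.contourArea)
def meas(ct,z,nm):
    P=np.array([ray(c,u,v,z)[:2] for u,v in ct[:,0]],np.float32)
    r=cv2.minAreaRect(P);print(nm,np.round(r[0],4),np.round(r[1],4),round(r[2],2));return np.round(cv2.boxPoints(r),4)
low=((hsv[...,1]<90)).astype(np.uint8)*255
t=big(low,345,120,400,212);print(meas(t,.068,'tier'))
pl=big(low,165,160,220,215);meas(pl,.016,'plate')
mat=big((hsv[...,2]<150).astype(np.uint8)*255,140,115,240,240);meas(mat,.003,'mat')
o=a.copy()
cv2.drawContours(o,[t,pl,mat],-1,(0,255,0),1)
A=cv2.resize(a[115:220,340:405],None,fx=5,fy=5,interpolation=cv2.INTER_CUBIC)
B=cv2.resize(o[110:245,135:405],None,fx=1.6,fy=1.6)
W=np.zeros((530,A.shape[1]+B.shape[1],3),np.uint8);W[:A.shape[0],:A.shape[1]]=A;W[:B.shape[0],A.shape[1]:]=B
cv2.imwrite('pics/c1.png',W[:, :800])
# nougat
w=((hsv[...,2]>150)&(hsv[...,0]>8)&(hsv[...,0]<40)&(hsv[...,1]>25)&(hsv[...,1]<110)).astype(np.uint8)*255
n=big(w,345,120,400,212);print(cv2.boundingRect(n));meas(n,.077,'heap')
```

```text
tier [ 0.5932 -0.0897] [0.0687 0.1744] 80.96
[[ 0.5017 -0.1099]
 [ 0.6739 -0.1373]
 [ 0.6847 -0.0694]
 [ 0.5125 -0.042 ]]
plate [0.5506 0.3447] [0.1119 0.1117] 46.1
mat [0.5818 0.3478] [0.2684 0.2095] 30.85
(365, 130, 30, 76)
heap [ 0.5921 -0.0889] [0.0682 0.1722] 81.15
```

View pics/c1.png

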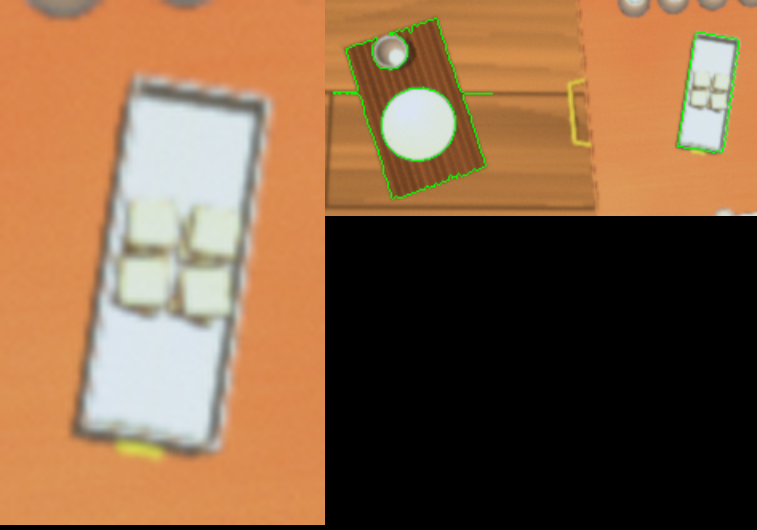

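Only one box is on the tray with the nougat. It measures about 170 x 66 mm, so it is the upper tier; the purple box lies on bare wood. The centre is (0.593,-0.090) and the yaw is about -9°, with the plate at (0.551,0.345). I'll hover at the tier's near end with the fingers partly closed.

{"op": "arm_command", "data": {"steps": [0, 0, -0.0297, 15.3, 21.9, -2.4, 40, 0, 0, -0.0297, 15.3, 21.9, -2.4, 14, 0, 0, -0.0297, 15.3, 21.9, -2.4, 14, 0, 0, -0.0297, 15.3, 21.9, -2.4, 14, 0, 0, -0.0297, 15.3, 21.9, -2.4, 14, 0, 0, -0.0297, 15.3, 21.9, -2.4, 14, 0, 0, -0.0297, 15.3, 21.9, -2.4, 14, 0, 0, -0.0297, 15.3, 21.9, -2.4, 14, 0, 0, -0.0297, 15.3, 21.9, -2.4, 14, 0, 0, -0.0297, 15.3, 21.9, -2.4, 14, 0, 0, -0.0297, 15.3, 21.9, -2.4, 14, 0, 0, -0.0297, 15.3, 21.9, -2.4, 14, 0, 0, -0.0297, 15.3, 21.9, -2.4, 14, 0, 0, -0.0297, 15.3, 21.9, -2.4, 14, 0, 0, -0.0297, 15.3, 21.9, -2.4, 14, 0, 0, -0.0297, 15.3, 21.9, -2.4, 14, 0, 0, -0.0297, 15.3, 21.9, -2.4, 14, 0, 0, -0.0297, 15.3, 21.9, -2.4, 14, 0, 0, -0.0297, 15.3, 21.9, -2.4, 14, 0, 0, -0.0297, 15.3, 21.9, -2.4, 14]}}

```text
time: 2.1
tcp_pos: [0.5494, -0.082, 0.1998]
tcp_rot: [[0.987, -0.158, -0.001], [-0.158, -0.987, 0.0], [-0.001, 0.0, -1.0]]
force: [-0.3, 0.8, -0.4]
finger_gap: 0.0139
grasp_force: 0.0
```

Run:
```python
from h import *
s=bot.observe();print(s['time'],s['tcp_pos'],s['tcp_rot'],s['joint_positions'],s['finger_gap'],bot.finger_overhang,s['force'])
c=cam('wrist');a=eyes.capture('wrist')
o=a.copy();e=np.array([.988,-.157]);n=np.array([.157,.988]);C=np.array([.593,-.09])
q=[proj(c,[*(C+sx*.085*e+sy*.033*n),.068]) for sx,sy in((1,1),(1,-1),(-1,-1),(-1,1))]
cv2.polylines(o,[np.int32(q)],True,(0,255,0),1)
R=np.array(s['tcp_rot']);p=np.array(s['tcp_pos'])
for h in(0,.017):
  u,v=proj(c,p+R[:,2]*h);cv2.circle(o,(int(u),int(v)),4,(255,0,0),1)
cv2.imwrite('pics/w1.png',o)
# mat yaw
m=cam('top');f=[ray(m,u,v,.003)[:2] for u,v in((148,140),(177,234),(205,121),(235,213))]
print(f[0]-f[1],f[2]-f[3],f)
```

```text
2.1 [ 0.54942217 -0.08197372  0.19977253] [[ 9.87490620e-01 -1.57675102e-01 -9.15272238e-04]
 [-1.57675036e-01 -9.87491044e-01  1.44155848e-04]
 [-9.26552926e-04  1.96303592e-06 -9.99999571e-01]] [-1.28404133e+01  1.84509385e+01  9.25902227e+01 -3.85728416e-03
  6.90118043e+01  8.62329465e+01] 0.013908255466388473 0.017 [-0.27617072  0.75656399 -0.36730901]
[0.2320443  0.08156019] [0.2301931  0.08111784] [array([0.668906  , 0.46373225]), array([0.43686169, 0.38217206]), array([0.71898004, 0.32481122]), array([0.48878694, 0.24369339])]
```

View pics/w1.png

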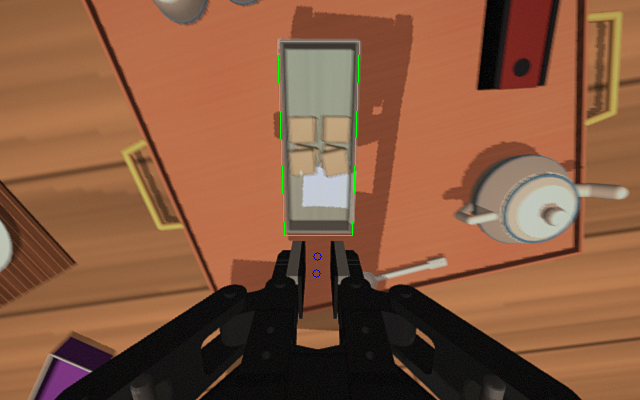

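The wrist view agrees with the tier's outline: green box (280-360, 40-235), heap at (290-350, 115-180), fingers at about (295/340, 245). I'll descend at the near end and push the top layer along +x.

{"op": "arm_command", "data": {"steps": [0, 0, 0, 0, 0, -25, 14, 0, 0, 0, 0, 0, -25, 14, 0, 0, 0, 0, 0, -25, 14, 0, 0, 0, 0, 0, -22, 14, 0, 0, 0, 0, 0, -15, 14, 0, 0, 0, 0, 0, -7, 14, 0, 0, 0, 3.95, -0.63, 0, 14, 0, 0, 0, 3.95, -0.63, 0, 14, 0, 0, 0, 3.95, -0.63, 0, 14, 0, 0, 0, 3.95, -0.63, 0, 14, 0, 0, 0, 3.95, -0.63, 0, 14, 0, 0, 0, 3.95, -0.63, 0, 14, 0, 0, 0, 3.95, -0.63, 0, 14, 0, 0, 0, 3.95, -0.63, 0, 14, 0, 0, 0, 3.95, -0.63, 0, 14, 0, 0, 0, 3.95, -0.63, 0, 14, 0, 0, 0, 0, 0, 0, 14]}}

```text
time: 3.85
tcp_pos: [0.5896, -0.0895, 0.0813]
tcp_rot: [[0.988, -0.157, 0.001], [-0.157, -0.988, -0.0], [0.001, 0.0, -1.0]]
force: [0.3, 0.2, -0.3]
finger_gap: 0.014
grasp_force: 0.0
```

Run:
```python
from h import *
a=eyes.capture('wrist');b=eyes.capture('scene')
A=cv2.resize(a[0:300,180:480],(400,400));B=cv2.resize(b[190:290,215:315],(400,400),interpolation=cv2.INTER_CUBIC)
cv2.imwrite('pics/w2.png',np.hstack([A,B]))
```

```text
(no output)
```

View pics/w2.png

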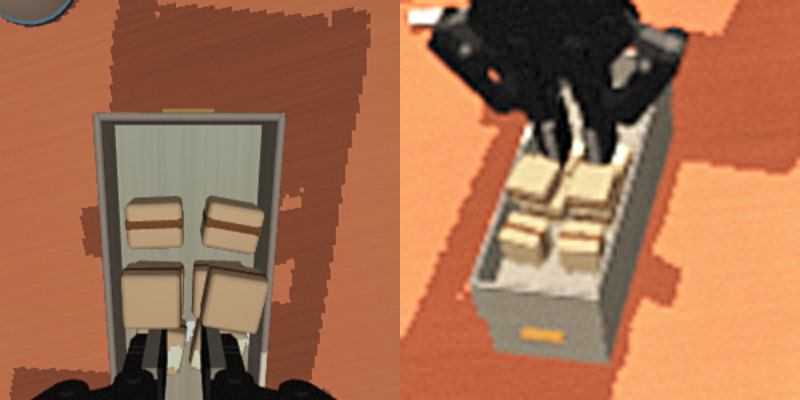

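Both leading pieces fell flat on their sides beyond the bottom layer, at crop (155,222) and (235,225). The trailing pair still sits on the bottom layer at (150,295) and (235,295). Now I lift over it and push it back towards -x.

{"op": "arm_command", "data": {"steps": [0, 0, 0, 0, 0, 15, 14, 0, 0, 0, 0, 0, 15, 14, 0, 0, 0, 12.5, -2, 0, 14, 0, 0, 0, 12.5, -2, 0, 14, 0, 0, 0, 12.5, -2, 0, 14, 0, 0, 0, 12.5, -2, 0, 14, 0, 0, 0, 0, 0, -12, 14, 0, 0, 0, 0, 0, -10, 14, 0, 0, 0, 0, 0, -5, 14, 0, 0, 0, 0, 0, 0, 14]}}

```text
time: 4.95
tcp_pos: [0.6368, -0.0969, 0.0823]
tcp_rot: [[0.988, -0.157, -0.004], [-0.157, -0.988, 0.001], [-0.004, -0.0, -1.0]]
force: [-0.4, -0.5, 0.2]
finger_gap: 0.0142
grasp_force: 0.0
```

{"op": "arm_command", "data": {"steps": [0, 0, 0, -4.1, 0.66, 0, 14, 0, 0, 0, -4.1, 0.66, 0, 14, 0, 0, 0, -4.1, 0.66, 0, 14, 0, 0, 0, -4.1, 0.66, 0, 14, 0, 0, 0, -4.1, 0.66, 0, 14, 0, 0, 0, -4.1, 0.66, 0, 14, 0, 0, 0, -4.1, 0.66, 0, 14, 0, 0, 0, -4.1, 0.66, 0, 14, 0, 0, 0, -4.1, 0.66, 0, 14, 0, 0, 0, -4.1, 0.66, 0, 14, 0, 0, 0, -4.1, 0.66, 0, 14, 0, 0, 0, -4.1, 0.66, 0, 14, 0, 0, 0, -4.1, 0.66, 0, 14, 0, 0, 0, -4.1, 0.66, 0, 14, 0, 0, 0, -4.1, 0.66, 0, 14, 0, 0, 0, -4.1, 0.66, 0, 14, 0, 0, 0, 0, 0, 0, 14]}}

```text
time: 6.65
tcp_pos: [0.5722, -0.0866, 0.0843]
tcp_rot: [[0.988, -0.157, -0.001], [-0.157, -0.988, 0.0], [-0.001, -0.0, -1.0]]
force: [-1.2, 0.9, -0.0]
finger_gap: 0.014
grasp_force: 0.0
```

{"op": "arm_command", "data": {"steps": [0, 0, 0, 0, 0, 20, 14, 0, 0, 0, 0, 0, 25, 14, 0, 0, 0, -10, 1.6, 25, 14, 0, 0, 0, -12, 2, 25, 14, 0, 0, 0, -12, 2, 12, 14, 0, 0, 0, -12, 2, 0, 14, 0, 0, 0, 0, 0, 0, 14]}}

```text
time: 7.35
tcp_pos: [0.5245, -0.0786, 0.1906]
tcp_rot: [[0.988, -0.157, -0.003], [-0.157, -0.988, 0.001], [-0.003, -0.0, -1.0]]
force: [-0.3, 0.8, 0.1]
finger_gap: 0.0142
grasp_force: 0.0
```

Run:
```python
from h import *
a=eyes.capture('wrist');b=eyes.capture('scene')
cv2.imwrite('pics/w3f.png',a)
A=cv2.resize(a[0:260,190:450],(500,500));B=cv2.resize(b[190:290,215:290],(300,400),interpolation=cv2.INTER_CUBIC)
B=np.vstack([B,np.zeros((100,300,3),np.uint8)])
cv2.imwrite('pics/w3.png',np.hstack([A,B]))
```

```text
(no output)
```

View pics/w3.png

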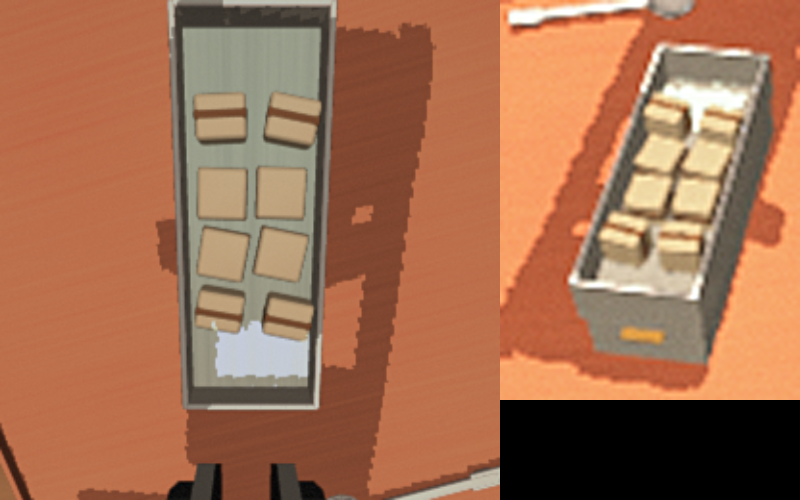

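All eight pieces lie in one layer: the sideways pairs at crop (220,117)/(292,118) and (220,308)/(288,316), the flat ones at (222,192)/(281,192)/(222,254)/(281,254). I'll check their x against the third boundaries and re-measure the tier.

Run:
```python
from h import *
c=cam('wrist');f=lambda x,y,z:ray(c,190+.52*x,.52*y,z)[:2]
q=np.array([f(*p,.068) for p in((175,3),(333,2),(318,408),(183,408))])
C=q.mean(0);e=q[0]+q[1]-q[2]-q[3];print('centre',C,'len',np.linalg.norm(e)/2,'wid',np.linalg.norm(q[0]-q[1]),np.linalg.norm(q[2]-q[3]),'yaw',np.degrees(np.arctan2(e[1],e[0])))
e/=np.linalg.norm(e);n=np.array([-e[1],e[0]])
for x,y,z in((220,117,.063),(292,118,.063),(222,192,.059),(281,192,.059),(222,254,.059),(281,254,.059),(220,308,.063),(288,316,.063)):
    d=f(x,y,z)-C;print(np.round([d@e,d@n],4))
s=bot.observe();print(s['tcp_pos'])
```

```text
centre [ 0.59514581 -0.09305528] len 0.16673267788665394 wid 0.060848494973610105 0.0647014982621152 yaw -9.302865500552572
[0.0439 0.0137]
[ 0.0437 -0.0163]
[0.0145 0.0132]
[ 0.0147 -0.0127]
[-0.0121  0.0135]
[-0.012  -0.0134]
[-0.0361  0.0144]
[-0.0397 -0.0171]
[ 0.526189   -0.07896113  0.19019516]
```

All eight pieces are well inside their thirds (2/4/2). Next I open, centre over the tier and go down astride it.

{"op": "arm_command", "data": {"steps": [0, 0, 0, 17, -3.2, 0, 85, 0, 0, 0, 17, -3.2, 0, 85, 0, 0, 0, 17, -3.1, 0, 85, 0, 0, 0, 17, -3, 0, 85, 0, 0, 0, 0, 0, 0, 85, 0, 0, 0, 0, 0, 0, 85, 0, 0, 0, 0, 0, -25, 85, 0, 0, 0, 0, 0, -25, 85, 0, 0, 0, 0, 0, -20, 85, 0, 0, 0, 0, 0, -10, 85, 0, 0, 0, 0, 0, 0, 85, 0, 0, 0, 0, 0, 0, 85]}}

```text
time: 8.65
tcp_pos: [0.5951, -0.0916, 0.1117]
tcp_rot: [[0.988, -0.157, 0.0], [-0.157, -0.988, -0.0], [0.0, -0.0, -1.0]]
force: [-0.2, -0.8, -0.3]
finger_gap: 0.0847
grasp_force: 0.0
```

Run:
```python
from h import *
a=eyes.capture('wrist');b=eyes.capture('scene')
A=cv2.resize(a[0:400,120:520],(400,400));B=cv2.resize(b[190:290,215:315],(400,400),interpolation=cv2.INTER_CUBIC)
cv2.imwrite('pics/w4.png',np.hstack([A,B]));print(bot.observe()['finger_gap'],bot.finger_overhang,bot.observe()['tcp_pos'])
```

```text
0.08489829233125487 0.017 [ 0.59591714 -0.09185701  0.1125356 ]
```

View pics/w4.png

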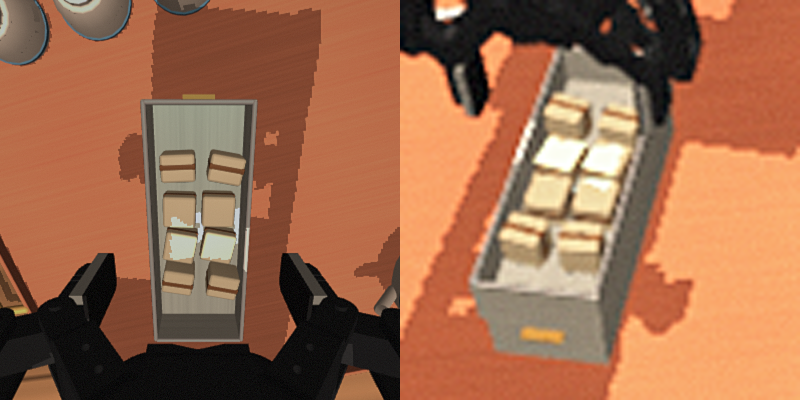

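The fingers at about (100,280) and (298,280) stand symmetrically about the tier (145-255), and the layer is unchanged. I'll go down and grip.

{"op": "arm_command", "data": {"steps": [0, 0, 0, 0, 0, -15, 85, 0, 0, 0, 0, 0, -15, 85, 0, 0, 0, 0, 0, -12, 85, 0, 0, 0, 0, 0, -8, 85, 0, 0, 0, 0, 0, -4, 85, 0, 0, 0, 0, 0, 0, 85, 0, 0, 0, 0, 0, 0, 74, 0, 0, 0, 0, 0, 0, 72, 0, 0, 0, 0, 0, 0, 70, 0, 0, 0, 0, 0, 0, 68, 0, 0, 0, 0, 0, 0, 66, 0, 0, 0, 0, 0, 0, 60, 0, 0, 0, 0, 0, 0, 55, 0, 0, 0, 0, 0, 0, 55, 0, 0, 0, 0, 0, 0, 55], "newtons": 50}}

```text
time: 10.25
tcp_pos: [0.5954, -0.0919, 0.058]
tcp_rot: [[0.988, -0.157, 0.001], [-0.157, -0.988, -0.0], [0.001, 0.0, -1.0]]
force: [-1.1, -1.6, 5.3]
finger_gap: 0.0649
grasp_force: 56.8
```

{"op": "arm_command", "data": {"steps": [0, 0, 0, 0, 0, 1, 55, 0, 0, 0, 0, 0, 2, 55, 0, 0, 0, 0, 0, 3, 55, 0, 0, 0, 0, 0, 4, 55, 0, 0, 0, 0, 0, 6, 55, 0, 0, 0, 0, 0, 8, 55, 0, 0, 0, 0, 0, 10, 55, 0, 0, 0, 0, 0, 10, 55, 0, 0, 0, 0, 0, 10, 55, 0, 0, 0, 0, 0, 10, 55, 0, 0, 0, 0, 0, 10, 55, 0, 0, 0, 0, 0, 10, 55, 0, 0, 0, 0, 0, 9, 55, 0, 0, 0, 0, 0, 8, 55, 0, 0, 0, 0, 0, 6, 55, 0, 0, 0, 0, 0, 4, 55, 0, 0, 0, 0, 0, 3, 55, 0, 0, 0, 0, 0, 1, 55, 0, 0, 0, 0, 0, 0, 55, 0, 0, 0, 0, 0, 0, 55]}}

```text
time: 12.25
tcp_pos: [0.5949, -0.0916, 0.1719]
tcp_rot: [[0.988, -0.157, -0.001], [-0.157, -0.988, 0.0], [-0.001, -0.0, -1.0]]
force: [0.3, -0.3, -1.5]
finger_gap: 0.0649
grasp_force: 56.0
```

Run:
```python
from h import *
a=eyes.capture('wrist');b=eyes.capture('scene');cv2.imwrite('pics/s5.png',b)
A=cv2.resize(a[0:400,120:520],(400,400));B=cv2.resize(b[110:310,160:360],(400,400),interpolation=cv2.INTER_CUBIC)
cv2.imwrite('pics/w5.png',np.hstack([A,B]))
```

```text
(no output)
```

View pics/w5.png

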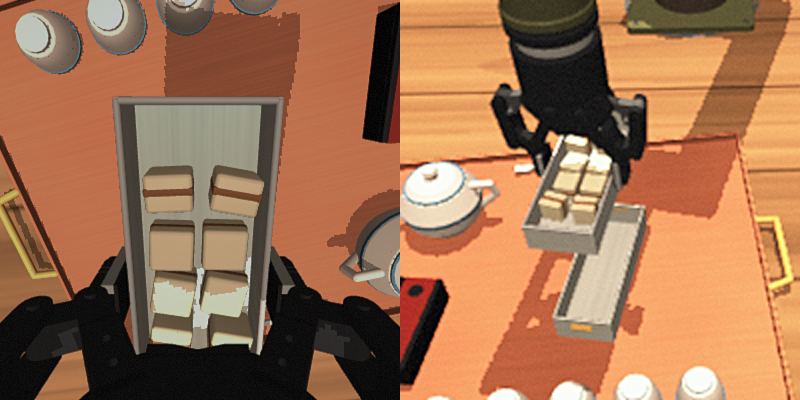

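The tier hangs level with the layer intact, and the lower tier, at crop (600,270), stayed where it was. Now I carry it gently to the plate, turning +28.5°.

{"op": "arm_command", "data": {"steps": [0, 0, 0.0023, -0.2, 2, 0, 55, 0, 0, 0.0046, -0.4, 4, 0, 55, 0, 0, 0.0068, -0.6, 6, 0, 55, 0, 0, 0.009, -0.8, 8, 0, 55, 0, 0, 0.0114, -1, 10, 0, 55, 0, 0, 0.0137, -1.2, 12, 0, 55, 0, 0, 0.016, -1.4, 14, 0, 55, 0, 0, 0.016, -1.4, 14, 0, 55, 0, 0, 0.016, -1.4, 14, 0, 55, 0, 0, 0.016, -1.4, 14, 0, 55, 0, 0, 0.016, -1.4, 14, 0, 55, 0, 0, 0.016, -1.4, 14, 0, 55, 0, 0, 0.016, -1.4, 14, 0, 55, 0, 0, 0.016, -1.4, 14, 0, 55, 0, 0, 0.016, -1.4, 14, 0, 55, 0, 0, 0.016, -1.4, 14, 0, 55, 0, 0, 0.016, -1.4, 14, 0, 55, 0, 0, 0.016, -1.4, 14, 0, 55, 0, 0, 0.016, -1.4, 14, 0, 55, 0, 0, 0.016, -1.4, 14, 0, 55]}}

```text
time: 14.35
tcp_pos: [0.5712, 0.1475, 0.1723]
tcp_rot: [[0.993, 0.116, 0.0], [0.116, -0.993, 0.0], [0.0, -0.0, -1.0]]
force: [-0.2, -1.1, -2.4]
finger_gap: 0.0649
grasp_force: 56.0
```

{"op": "arm_command", "data": {"steps": [0, 0, 0.016, -1.4, 14, 0, 55, 0, 0, 0.016, -1.4, 14, 0, 55, 0, 0, 0.016, -1.4, 14, 0, 55, 0, 0, 0.016, -1.4, 14, 0, 55, 0, 0, 0.016, -1.4, 14, 0, 55, 0, 0, 0.016, -1.4, 14, 0, 55, 0, 0, 0.016, -1.4, 14, 0, 55, 0, 0, 0.016, -1.4, 14, 0, 55, 0, 0, 0.016, -1.4, 14, 0, 55, 0, 0, 0.016, -1.4, 14, 0, 55, 0, 0, 0.016, -1.4, 14, 0, 55, 0, 0, 0.0137, -1.2, 12, 0, 55, 0, 0, 0.0114, -1, 10, 0, 55, 0, 0, 0.009, -0.8, 8, 0, 55, 0, 0, 0.0068, -0.6, 6, 0, 55, 0, 0, 0.0046, -0.4, 4, 0, 55, 0, 0, 0.0023, -0.2, 2, 0, 55, 0, 0, 0, -0.5, 2, 0, 55, 0, 0, 0, 0, 0, 0, 55, 0, 0, 0, 0, 0, 0, 55]}}

```text
time: 16.35
tcp_pos: [0.5513, 0.344, 0.1723]
tcp_rot: [[0.943, 0.332, -0.0], [0.332, -0.943, -0.0], [-0.0, 0.0, -1.0]]
force: [0.3, 0.5, -2.8]
finger_gap: 0.065
grasp_force: 56.0
```

Run:
```python
from h import *
s=bot.observe();print(s['tcp_pos'],np.degrees(np.arctan2(s['tcp_rot'][1][0],s['tcp_rot'][0][0])),s['grasp_force'])
a=eyes.capture('wrist');b=eyes.capture('scene');t=eyes.capture('top');cv2.imwrite('pics/t6.png',t)
A=cv2.resize(a[0:400,120:520],(400,400));B=cv2.resize(b[120:320,380:580],(400,400),interpolation=cv2.INTER_CUBIC)
cv2.imwrite('pics/w6.png',np.hstack([A,B]))
```

```text
[0.55128417 0.34402037 0.17232471] 19.37024451064736 56.00965619087219
```

View pics/w6.png

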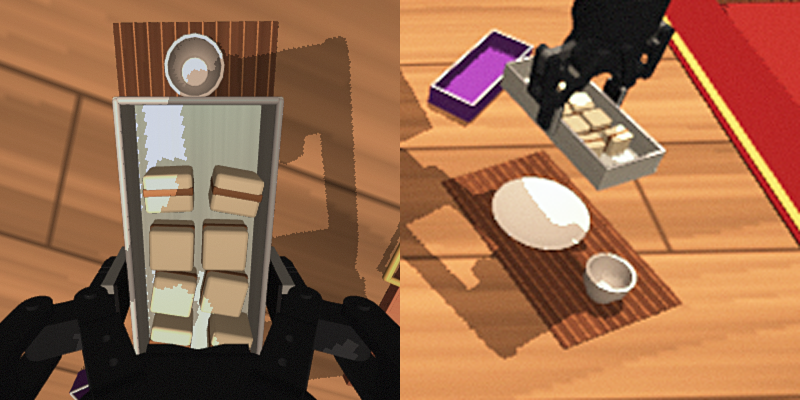

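The tier is level over the plate and parallel to the mat at 19.4°. Its layer is intact at crop (150-265, 165-350), the underside is about 149 mm up, and the cup is untouched. I'll hand it in.

```bash
python3 -c "
from plant import bot
print(bot.close_job())"
```

```text
the job is handed in; nothing more can be done
None
```

I spread the nougat in one layer (2/4/2 by thirds) and am holding the upper tier level over the guest's plate, its underside about 149 mm up. The job is handed in; no verdict was shown.

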